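Roll the tin back up its gutter rack

TASK

One of the two food tins has rolled down to the low end of its sloping wooden rack. Push it with the fingertips so that it rolls up the gutter and drops into the hollow against the stop at the top, where it stays by itself just like the tin in the other rack. Never lift it off the gutter, and leave the other tin and the mug, pot, jar and spoon as they are.

Things in the scene. Friction and masses are not known exactly. Their poses are not given: they have to be found in the camera images.
- rack_low: Rack of the tin to be pushed: fixed wooden gutter, 240 mm long, 101 wide. Origin on the counter under its middle; x level along the gutter from low to high end, y across, z up. Gutter 81 mm wide between side boards 10 thick that stand 16 mm above its floor. Floor rises at 8 degrees (0.14 rad) from 30 mm above the counter at x = -125 mm to 55 mm at x = +55, where the hollow begins.
- rack_low_hollow (a point): Middle of the level floor of rack_low's hollow, at rack x = +74 mm, 49 mm above the counter. The slope ends in a 6 mm step down into it at x = +55; an upright stop bounds it, face at x = +103, top 82 mm above the counter. A tin parked here has its centre at x = 72 to 76 mm, 76 mm above the counter.
- rack_low_lip (a point): Middle of the top of the lip across rack_low's low end, 41 mm above the counter, 10 mm above the gutter's floor; the lip spans rack x = -125 to -115 mm.
- rack_low_slope (a point): Point on the middle line of rack_low's sloping floor, at x = 0 of the rack, 48 mm above the counter; its x points up the slope, z square off the sloping floor.
- rack_full: The other rack, with the parked tin; the same in every size and axis as rack_low.
- tin_low: The tin to be pushed: closed plain metal food tin, 54 mm in diameter, 75 long, about 0.17 kg, lying across the gutter. Origin: its centre; own y is its axis (x and z turn as it rolls). It starts leaning on the low lip, centre at x = -96, z = 61 mm in rack_low's axes, and rolls back there if let go on the slope. Pushing takes about 1 N; its steel slides on a finger as it rolls.
- tin_parked: The other tin, same size and axes, already parked in the hollow of rack_full; leave it there.
- mug: White mug, 80 mm in diameter, 90 mm high, standing upright; bystander. Origin: centre of its underside.
- pot: White round open cooking pot with two small side handles, 120 mm in diameter, 75 mm high; bystander. Origin: centre of its underside.
- jar: Green glass jar with a metal cap, 68 mm in diameter, 110 mm high; bystander. Origin: centre of its underside.
- spoon: Wooden spoon lying on the counter, 240 mm long, handle to its -x; bystander.
Things that resemble listed ones, but are neither listed nor needed, are in the scene too. What is shaped like the tin_low but orange or purple is not meant. What is shaped like the tin_parked but purple or yellow is not meant.

How it is judged:
By the outcome, as a careful person would: the job done as asked, in the order asked, and still so for the second after the job is handed in, with the robot touching nothing.
It also fails if it takes over 40 s, if anything falls off the work surface, if the arm or the gripper's body presses on something with over 40 N, if the wrist force passes 120 N, or if a joint passes its speed limit or range.

ROBOT

A 6-joint arm with a two-finger parallel gripper is mounted at the origin on the work surface. World frame = base frame: x ahead of the robot, y to its left, z up, the work surface at z = 0. Lengths are in m, angles in rad, forces in N, time in s.
With the tool pointing down it reaches from about 0.425 to 0.95 m from the base axis. Payload 3.5 kg.
Tool frame: the origin (TCP) lies midway between the tips of the shut fingers; the grasp point (between the pads) lies 19 mm behind it; z points along the fingers, y is the direction in which the jaws open and shut (so a half turn about z gives the same grasp; the last joint's range is limited). The gripper opens to 85 mm and grips with 20 to 120 N. Pads are 22 mm wide; open, the fingers measure 114 mm over their backs; the gripper's body (76 mm by 85 mm) begins 54 mm behind the grasp point. The pads swing forward as they close: fully open they stand 13 mm farther back than shut.
Start: joints at [1.084, 0.286, 1.577, -0, 1.279, -0.15], TCP at [0.223, 0.637, 0.231] pointing down, gripper open.
Joint ranges: [-2.77, 2.77], [-0.9, 2.22], [0.21, 2.48], [-1.53, 4.67], [0.24, 2.81], [-2.84, 2.84]. Speed limits (rad/s): [2.79, 2.79, 3.14, 3.14, 3.14, 3.14].

INTERFACE

Orientations are given as a unit quaternion [x, y, z, w].
In Python, from plant import * gives the robot as it stands.
- The arm moves only by the shell command python3 -m jog 'ROWS' [FORCE]. ROWS is a JSON object of lists of equal length, an entry for each row: "travel": the shift along the world's x, y, z in mm, a list of three; "dr": the turn, a rotation vector about the world's x, y, z in degrees, a list of three; "jaw": the closure in counts, from 0 (fully open) to 255 (shut). In form: {"travel": [[x, y, z], ...], "dr": [[wx, wy, wz], ...], "jaw": [jaw, ...]}. A call has 1 to 5 rows; each row shifts and turns the commanded pose from where the row before left it; what a row does not reach is not made up. A row lasts 1/12 s, in which the tool goes at most 41.7 mm and 7.16 degrees, less where a joint would pass 70% of its speed; a pose out of reach is approached as far as the arm can. A call is refused whole if a number of a shift passes 41.7 or a number of a turn 7.16, either way. A call with a gripper value outside its range is refused whole. The fingers move at their own pace and stop on an object; FORCE is the grip in N (left out, the last holds). Time passes only in rows, so rows that do not move let the fingers close. It gives the time, the measured TCP pose, the force and the opening at its end, in the units of the state.
- get_state(): the state, without advancing time (a new reading comes with each control period).
- read_camera(name): name is "side" or "top"; returns the picture (480x640x3 uint8, red, green, blue); there is no depth.
- camera_info(name): a dict with "K" (3x3 intrinsics, pixels), "k1" (the pictures are not rectified: a ray, as slopes to the right and down, at radius r is drawn at 1 + k1 r^2 times it, then the intrinsics apply), "R" (3x3) and "t" (3): a world point X has camera coordinates R X + t. Camera axes: x right, y down, z forward; pixel columns grow to the right and rows downward; lengths in m; the calibration is good to about 2 mm. A picture is of the moment at which its call begins. camera_info takes no time and is no camera call.
- sign_off(): hands the job in, once; it reports no verdict.
The state is a dict: "time": time; "qpos": joint angles; "dq": joint speeds; "joint_efforts": joint torques, N m; "eef_pos": TCP position; "tcp_rot": TCP orientation; "contact_force": force on the tool from outside, world axes, zero at the start; "wrist_torque": the same for the moment, N m; "opening": opening from 0.0 (shut) to 1.0 (fully open).
Only numpy, scipy, OpenCV 4.12 (cv2) and the standard library are available. Lean on these libraries where they do the work, as an engineer would, in place of code of your own. Each camera call takes 0.05 s, during which the arm holds its last target. There are 200 camera calls.

## Working session

There is one attempt and no reset: what is moved stays moved. The work goes in short steps, Python scripts to look and compute and a shell command to move; the robot and the scene stay as the last step left them, time stands still between calls to the robot, and variables do not carry over. Pictures are saved under pics/ and viewed, about 8 in all and at most 12, crops included, and the job is handed in when it is done.

```bash
mkdir -p pics
python3 - <<'E'
from plant import *
import cv2
for n in("top","side"):
    cv2.imwrite(f"pics/{n}0.png",read_camera(n)[:,:,::-1]); i=camera_info(n); print(n,i)
s=get_state();print(s)
E
```

```text
top {'K': array([[438.52823531,   0.        , 315.25521217],
       [  0.        , 438.52823531, 244.44136185],
       [  0.        ,   0.        ,   1.        ]]), 'k1': -0.10917903735448563, 'R': array([[ 0.02061308, -0.99975561, -0.00798875],
       [-0.98324075, -0.01882356, -0.18133752],
       [ 0.18114282,  0.01159279, -0.98338847]]), 't': array([-0.01354467,  0.55846283,  1.16714687])}
side {'K': array([[583.40744317,   0.        , 317.91392442],
       [  0.        , 583.40744317, 233.08902361],
       [  0.        ,   0.        ,   1.        ]]), 'k1': 0.04097956593184677, 'R': array([[-0.9957706 , -0.09128825, -0.01036225],
       [-0.0619151 ,  0.75010608, -0.65841278],
       [ 0.06787814, -0.65498651, -0.7525857 ]]), 't': array([0.53283628, 0.07522443, 1.65226495])}
{'time': 0.1, 'qpos': array([ 1.08399990e+00,  2.87117134e-01,  1.57802959e+00,  1.47852177e-05,
        1.27861826e+00, -1.50002950e-01]), 'dq': array([-0.00176447, -0.00100935, -0.00273401,  0.00092894, -0.0005183 ,
       -0.00167951]), 'joint_efforts': array([ 1.32194466e-03, -4.07302022e+01, -2.93698543e+01, -1.57709069e-04,
        3.42416351e-03, -4.19417844e-06]), 'eef_pos': array([0.22275028, 0.63655461, 0.23005935]), 'tcp_rot': array([ 1.67603988e-01,  9.85853804e-01, -1.02935658e-03, -3.46742150e-04]), 'contact_force': array([-0.70352411,  0.49189647,  0.02869337]), 'wrist_torque': array([-0.02402012,  0.06165696, -0.03295669]), 'opening': 1.0006653176364237}
```

View pics/top0.png

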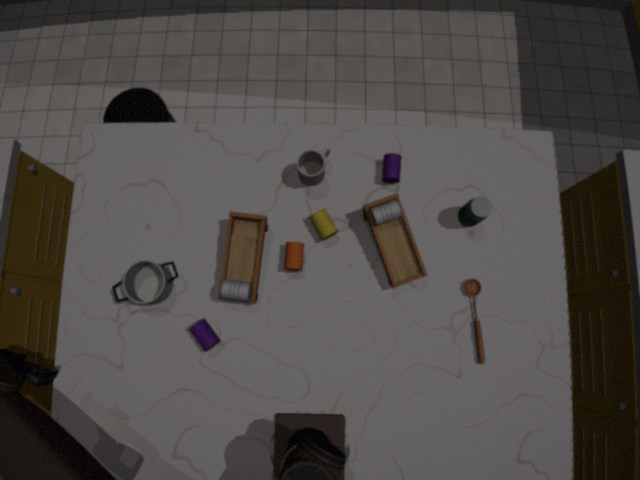

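View pics/side0.png

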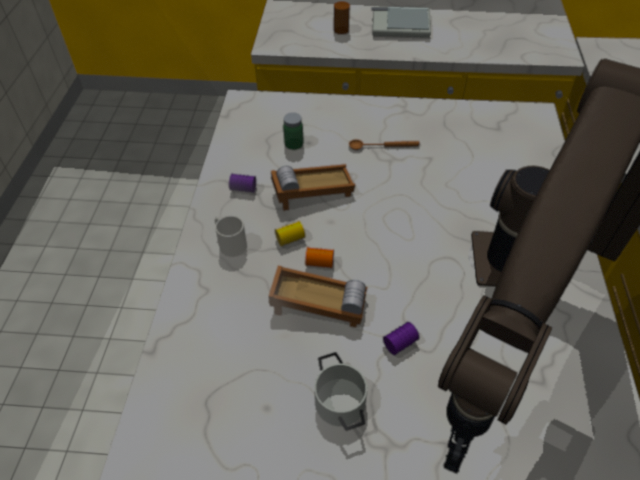

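Run:
```python
import cv2,numpy as np
t=cv2.imread("pics/top0.png");s=cv2.imread("pics/side0.png")
a=cv2.resize(t[190:320,200:290],None,fx=4,fy=4,interpolation=2)[:600]
b=cv2.resize(s[255:335,255:380],None,fx=3.4,fy=3.4,interpolation=2)
c=np.zeros((600,800,3),np.uint8);c[:a.shape[0],:360]=a[:600];c[:b.shape[0],365:365+b.shape[1]]=b
d=cv2.resize(s[155:215,260:365],None,fx=4,fy=4,interpolation=2);c[300:540,370:790]=d
cv2.imwrite("pics/crop1.png",np.clip(c*1.6,0,255).astype(np.uint8))
```

```text
(no output)
```

View pics/crop1.png

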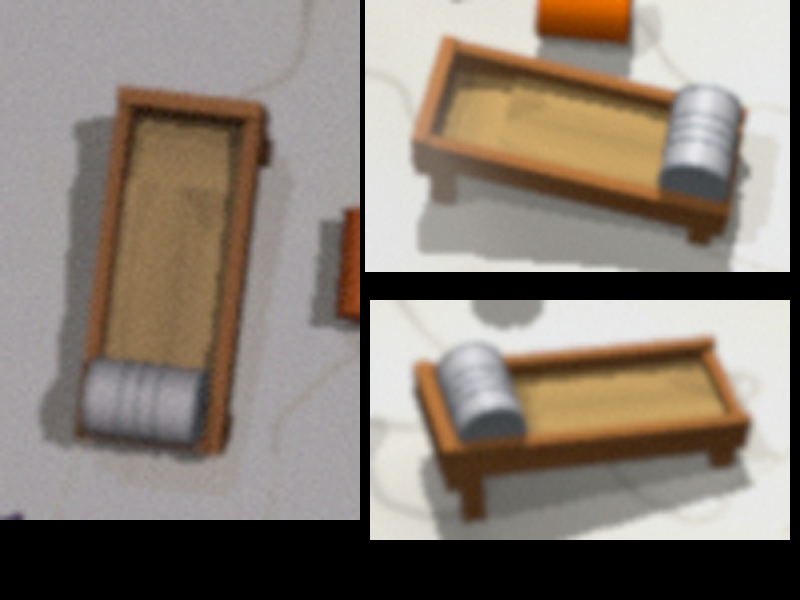

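The left rack in the top view (tin at about (236,290)) has its shallow lip and tin at the near end, and a hollow at the far end (about (248,215)). That makes it rack_low, and the right rack is rack_full. I'll triangulate next.

```bash
cat > h.py <<'E'
from plant import *
import numpy as np,cv2
def ray(n,p):
    i=camera_info(n);D=np.array([i["k1"],0,0,0,0.])
    u=cv2.undistortPoints(np.array([[p]],float),i["K"],D)[0,0]
    R=i["R"];return -R.T@i["t"],R.T@np.r_[u,1]
def onz(n,p,z):
    o,d=ray(n,p);return o+d*(z-o[2])/d[2]
def tri(a,b):
    (o,d),(q,e)=ray("top",a),ray("side",b)
    s=np.linalg.lstsq(np.c_[d,-e],q-o,rcond=None)[0];A=o+s[0]*d;B=q+s[1]*e
    return (A+B)/2,np.linalg.norm(A-B)
def silver(n,box,img=None):
    x0,y0,x1,y1=box;im=read_camera(n) if img is None else img
    c=im[y0:y1,x0:x1];h=cv2.cvtColor(c,cv2.COLOR_RGB2HSV)
    return h
E
python3 - <<'E'
from h import *
np.set_printoptions(precision=4,suppress=True)
T=lambda x,y:(200+x/4-.4,190+y/4-.4); S=lambda x,y:(255+(x-365)/3.4-.35,255+y/3.4-.35)
P={}
for k,a,b in [("highL",(118,88),(415,140)),("highR",(268,105),(445,38)),("lowR",(218,455),(742,108)),("lowL",(78,437),(725,212)),("tin",(145,402),(702,140))]:
    p,e=tri(T(*a),S(*b));P[k]=p;print(k,p,e)
m=(P["highL"]+P["highR"])/2; print("tin@61",onz("top",T(145,402),.070),onz("side",S(702,140),.065))
for a,z in(((118,88),.082),((268,105),.082),((218,455),.047),((78,437),.047)): print(onz("top",T(*a),z))
E
```

```text
highL [0.638  0.2367 0.0837] 0.004210012762505007
highR [0.6299 0.1334 0.0756] 0.0036783411842809944
lowR [0.3931 0.1613 0.0475] 0.0014577754659664628
lowL [0.4025 0.2582 0.0489] 0.000756674788757055
tin [0.4245 0.2092 0.0695] 0.0025965663830551226
tin@61 [0.4257 0.209  0.07  ] [0.4232 0.2062 0.065 ]
[0.6406 0.237  0.082 ]
[0.6302 0.1325 0.082 ]
[0.3924 0.1614 0.047 ]
[0.4023 0.2587 0.047 ]
```

```bash
python3 -m jog '{"travel":[[11,-30,0],[11,-30,0],[11,-30,0],[11,-30,0],[11,-30,0]],"dr":[[0,0,2.66],[0,0,2.66],[0,0,2.66],[0,0,2.66],[0,0,2.66]],"jaw":[150,150,150,150,150]}' 30
python3 -m jog '{"travel":[[11,-30,0],[11,-30,0],[11,-30,0],[11,-30,0],[11,-30,0]],"dr":[[0,0,0],[0,0,0],[0,0,0],[0,0,0],[0,0,0]],"jaw":[150,150,150,150,150]}'
python3 -m jog '{"travel":[[11,-31,0],[11,-31,0],[11,-31,0],[11,-31,0],[0,0,0]],"dr":[[0,0,0],[0,0,0],[0,0,0],[0,0,0],[0,0,0]],"jaw":[150,150,150,150,150]}'
```

```text
time: 0.52
eef_pos: [0.278, 0.4854, 0.2306]
tcp_rot: [0.051, 0.999, -0.001, -0.0]
contact_force: [1.3, -0.5, -0.2]
opening: 0.413
time: 0.93
eef_pos: [0.3329, 0.3355, 0.2308]
tcp_rot: [0.052, 0.999, -0.0, -0.0]
contact_force: [0.4, -0.2, -0.7]
opening: 0.41
time: 1.35
eef_pos: [0.3783, 0.209, 0.231]
tcp_rot: [0.055, 0.998, -0.001, 0.0]
contact_force: [0.4, 0.5, -0.2]
opening: 0.412
```

```bash
python3 -m jog '{"travel":[[-3,2,-30],[-3,2,-30],[0,0,-30],[0,0,-31],[0,0,0]],"dr":[[0,0,0],[0,0,0],[0,0,0],[0,0,0],[0,0,0]],"jaw":[150,150,150,150,150]}'
python3 - <<'E'
from h import *
t=read_camera("top")[:,:,::-1];s=read_camera("side")[:,:,::-1]
a=cv2.resize(t[240:340,190:290],None,fx=4,fy=4,interpolation=2);b=cv2.resize(s[235:335,300:400],None,fx=4,fy=4,interpolation=2)
cv2.imwrite("pics/c2.png",np.clip(np.hstack([a,b])*1.6,0,255).astype(np.uint8))
E
```

```text
time: 1.77
eef_pos: [0.3658, 0.2158, 0.104]
tcp_rot: [0.052, 0.999, -0.002, -0.006]
contact_force: [-1.1, -0.5, -1.1]
opening: 0.41
```

View pics/c2.png

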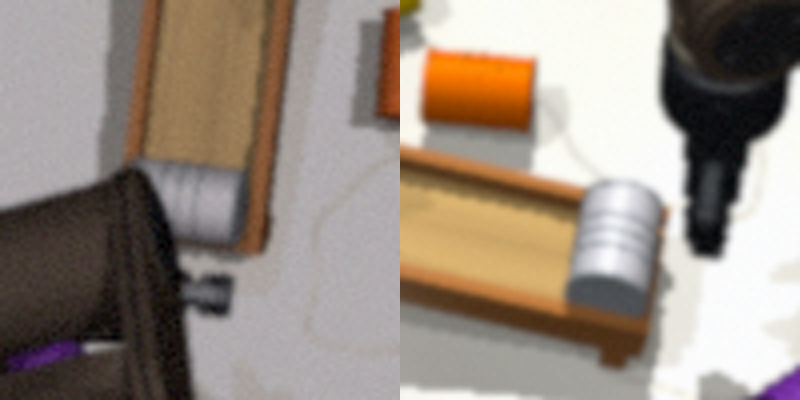

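The crop shows the tin still leaning on the lip, at about (618,245) in the side half. The fingertips are at about (708,245), clear behind the low end.

```bash
python3 -m jog '{"travel":[[4,0,0],[4,-2,0]],"dr":[[0,0,0],[0,0,0]],"jaw":[150,150]}'; python3 -c "
from plant import *
print(get_state()['qpos'])"
```

```text
time: 2.03
eef_pos: [0.381, 0.2159, 0.1128]
tcp_rot: [0.052, 0.999, 0.001, 0.002]
contact_force: [-0.2, -0.6, 0.3]
opening: 0.407
[ 2.82965529e-01 -1.16397949e-01  2.24014876e+00  1.20028704e-04
  1.01308002e+00 -1.18399994e+00]
```

```bash
python3 -m jog '{"travel":[[-2,-1,-15],[-2,-1,-15],[0,0,-15],[0,0,-10],[0,0,0]],"dr":[[0,0,0],[0,0,0],[0,0,0],[0,0,0],[0,0,0]],"jaw":[150,150,150,150,150]}'
python3 -m jog '{"travel":[[0,0,0],[0,0,0]],"dr":[[0,0,0],[0,0,0]],"jaw":[150,150]}'
python3 - <<'E'
from h import *
print(get_state()['qpos'])
t=read_camera("top")[:,:,::-1];s=read_camera("side")[:,:,::-1]
a=cv2.resize(t[240:340,190:290],None,fx=4,fy=4,interpolation=2);b=cv2.resize(s[235:335,300:400],None,fx=4,fy=4,interpolation=2)
cv2.imwrite("pics/c3.png",np.clip(np.hstack([a,b])*1.6,0,255).astype(np.uint8))
E
```

```text
time: 2.45
eef_pos: [0.3749, 0.2129, 0.0547]
tcp_rot: [0.052, 0.999, -0.0, -0.001]
contact_force: [0.4, -0.5, 0.1]
opening: 0.41
time: 2.62
eef_pos: [0.3763, 0.2134, 0.0566]
tcp_rot: [0.052, 0.999, 0.0, 0.001]
contact_force: [-0.2, 0.5, 0.6]
opening: 0.411
[ 2.80494812e-01 -2.50560732e-02  2.27871153e+00 -3.81738998e-05
  8.85473253e-01 -1.18563882e+00]
```

View pics/c3.png

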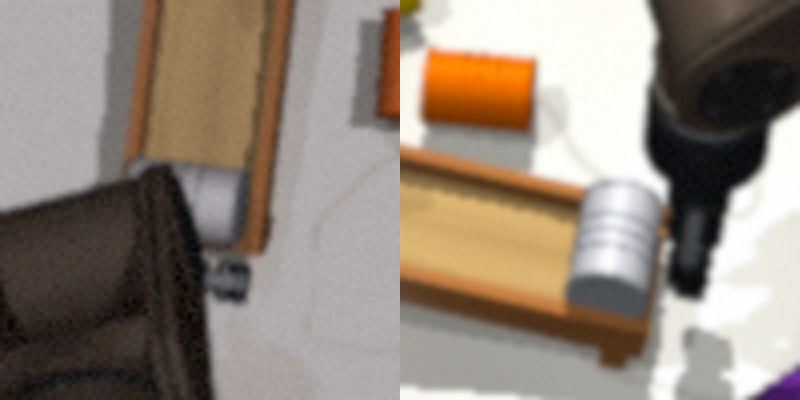

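The fingertips (side half about (688,290)) sit just behind the lip, in line with the tin and not touching it. I'll lower slightly and start the push.

```bash
python3 -m jog '{"travel":[[0,0,-3],[0,0,-3],[4,-0.4,0],[4,-0.4,0],[4,-0.4,0.5]],"dr":[[0,0,0],[0,0,0],[0,0,0],[0,0,0],[0,0,0]],"jaw":[150,150,150,150,150]}'
python3 -m jog '{"travel":[[4,-0.4,0.6],[4,-0.4,0.6],[4,-0.4,0.6],[4,-0.4,0.6],[4,-0.4,0.6]],"dr":[[0,0,0],[0,0,0],[0,0,0],[0,0,0],[0,0,0]],"jaw":[150,150,150,150,150]}'
python3 - <<'E'
from h import *
t=read_camera("top")[:,:,::-1];s=read_camera("side")[:,:,::-1]
a=cv2.resize(t[240:340,190:290],None,fx=4,fy=4,interpolation=2);b=cv2.resize(s[235:335,300:400],None,fx=4,fy=4,interpolation=2)
cv2.imwrite("pics/c4.png",np.clip(np.hstack([a,b])*1.6,0,255).astype(np.uint8))
E
```

```text
time: 3.13
eef_pos: [0.3874, 0.2118, 0.0497]
tcp_rot: [0.052, 0.999, -0.0, -0.0]
contact_force: [-0.2, 0.3, 0.1]
opening: 0.414
time: 3.55
eef_pos: [0.4053, 0.21, 0.0527]
tcp_rot: [0.052, 0.999, -0.0, -0.003]
contact_force: [-6.8, 2.0, 4.7]
opening: 0.413
```

View pics/c4.png

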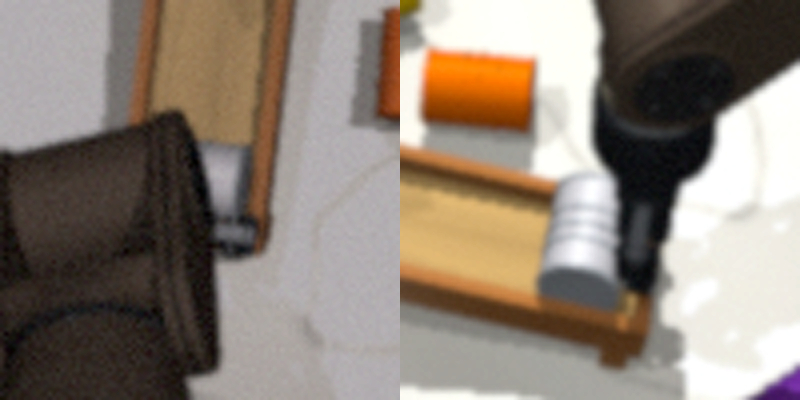

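The tin has rolled off the lip, and its centre is now at about (580,245) in the side half. The fingers are right behind it and it looks square. The 7 N reading is higher than expected, so I'll hold and check it.

```bash
python3 -m jog '{"travel":[[0,0,0],[0,0,0]],"dr":[[0,0,0],[0,0,0]],"jaw":[150,150]}'
python3 -m jog '{"travel":[[2,-0.2,1.3],[3,-0.3,1.4],[3,-0.3,0.4]],"dr":[[0,0,0],[0,0,0],[0,0,0]],"jaw":[150,150,150]}'
```

```text
time: 3.82
eef_pos: [0.4071, 0.2099, 0.0528]
tcp_rot: [0.052, 0.999, 0.0, 0.0]
contact_force: [-1.8, 1.7, 1.7]
opening: 0.411
time: 4.07
eef_pos: [0.4134, 0.2091, 0.0559]
tcp_rot: [0.052, 0.999, -0.0, -0.003]
contact_force: [-8.6, 0.5, 6.9]
opening: 0.41
```

```bash
python3 -m jog '{"travel":[[0,0,2],[0,0,1]],"dr":[[0,0,0],[0,0,0]],"jaw":[150,150]}'
python3 -m jog '{"travel":[[3,-0.3,0.4],[3,-0.3,0.4],[3,-0.3,0.4]],"dr":[[0,0,0],[0,0,0],[0,0,0]],"jaw":[150,150,150]}'
python3 -m jog '{"travel":[[3,-0.3,0.4],[3,-0.3,0.4],[3,-0.3,0.4]],"dr":[[0,0,0],[0,0,0],[0,0,0]],"jaw":[150,150,150]}'
python3 - <<'E'
from h import *
t=read_camera("top")[:,:,::-1];s=read_camera("side")[:,:,::-1]
a=cv2.resize(t[230:330,190:290],None,fx=4,fy=4,interpolation=2);b=cv2.resize(s[235:335,290:390],None,fx=4,fy=4,interpolation=2)
cv2.imwrite("pics/c5.png",np.clip(np.hstack([a,b])*1.6,0,255).astype(np.uint8))
E
```

```text
time: 4.23
eef_pos: [0.4159, 0.209, 0.0593]
tcp_rot: [0.052, 0.999, 0.0, 0.001]
contact_force: [-0.5, 0.3, 0.1]
opening: 0.411
time: 4.48
eef_pos: [0.4218, 0.2082, 0.06]
tcp_rot: [0.053, 0.999, -0.0, -0.004]
contact_force: [-9.1, 0.7, 8.2]
opening: 0.408
time: 4.73
eef_pos: [0.4308, 0.2073, 0.0613]
tcp_rot: [0.052, 0.999, -0.0, -0.004]
contact_force: [-8.4, 1.2, 6.7]
opening: 0.41
```

View pics/c5.png

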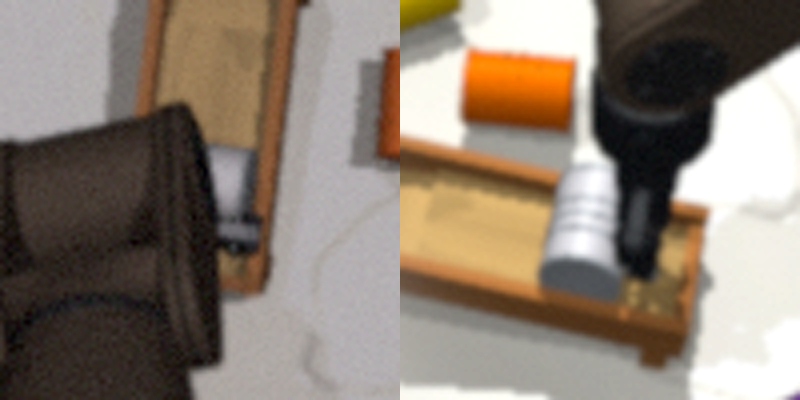

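The tin is square in the gutter and moving up, with its centre at about (580,235) in the side half. The reaction shows Fz/Fx of about 0.8, so finger friction at mid-height nearly stops it rolling. Pushing lower on the tin cuts the friction lever, so I'll back off a little and drop the tips.

```bash
python3 -m jog '{"travel":[[-3,0.3,-4],[-2,0.2,-4],[0,0,-4],[0,0,0]],"dr":[[0,0,0],[0,0,0],[0,0,0],[0,0,0]],"jaw":[150,150,150,150]}'
python3 -m jog '{"travel":[[3,-0.3,0.4],[3,-0.3,0.4],[3,-0.3,0.4],[3,-0.3,0.4]],"dr":[[0,0,0],[0,0,0],[0,0,0],[0,0,0]],"jaw":[150,150,150,150]}'
python3 -m jog '{"travel":[[3,-0.3,0.4],[3,-0.3,0.4],[3,-0.3,0.4],[3,-0.3,0.4]],"dr":[[0,0,0],[0,0,0],[0,0,0],[0,0,0]],"jaw":[150,150,150,150]}'
```

```text
time: 5.17
eef_pos: [0.4272, 0.2076, 0.0481]
tcp_rot: [0.052, 0.999, -0.0, -0.001]
contact_force: [-1.6, 0.8, 1.2]
opening: 0.412
time: 5.5
eef_pos: [0.4386, 0.2066, 0.0508]
tcp_rot: [0.052, 0.999, -0.0, -0.002]
contact_force: [-7.5, 0.5, 4.7]
opening: 0.409
time: 5.83
eef_pos: [0.4505, 0.2054, 0.0524]
tcp_rot: [0.052, 0.999, -0.0, -0.003]
contact_force: [-7.6, 0.5, 7.2]
opening: 0.413
```

```bash
python3 -m jog '{"travel":[[-3,0.3,-2],[-1,0.1,-3],[0,0,0]],"dr":[[0,0,0],[0,0,0],[0,0,0]],"jaw":[150,150,150]}'
python3 -m jog '{"travel":[[2,-0.2,0.3],[3,-0.3,0.4],[3,-0.3,0.4],[3,-0.3,0.4]],"dr":[[0,0,0],[0,0,0],[0,0,0],[0,0,0]],"jaw":[150,150,150,150]}'
python3 -m jog '{"travel":[[3,-0.3,0.4],[3,-0.3,0.4],[3,-0.3,0.4],[3,-0.3,0.4]],"dr":[[0,0,0],[0,0,0],[0,0,0],[0,0,0]],"jaw":[150,150,150,150]}'
```

```text
time: 6.08
eef_pos: [0.4476, 0.2056, 0.0467]
tcp_rot: [0.052, 0.999, -0.0, -0.0]
contact_force: [0.5, -0.3, -0.3]
opening: 0.414
time: 6.42
eef_pos: [0.4573, 0.2047, 0.0488]
tcp_rot: [0.052, 0.999, -0.0, -0.003]
contact_force: [-6.9, 0.9, 5.4]
opening: 0.415
time: 6.75
eef_pos: [0.4692, 0.2036, 0.0505]
tcp_rot: [0.052, 0.999, -0.0, -0.003]
contact_force: [-7.6, 1.0, 6.5]
opening: 0.411
```

```bash
python3 -m jog '{"travel":[[4,-0.4,0.8],[4,-0.4,0.8],[4,-0.4,0.7],[4,-0.4,0.6],[4,-0.4,0.6]],"dr":[[0,0,0],[0,0,0],[0,0,0],[0,0,0],[0,0,0]],"jaw":[150,150,150,150,150]}'
python3 -m jog '{"travel":[[4,-0.4,0.6],[4,-0.4,0.6],[4,-0.4,0.6],[4,-0.4,0.6],[4,-0.4,0.6]],"dr":[[0,0,0],[0,0,0],[0,0,0],[0,0,0],[0,0,0]],"jaw":[150,150,150,150,150]}'
python3 - <<'E'
from h import *
t=read_camera("top")[:,:,::-1];s=read_camera("side")[:,:,::-1]
a=cv2.resize(t[200:300,190:290],None,fx=4,fy=4,interpolation=2);b=cv2.resize(s[235:335,265:365],None,fx=4,fy=4,interpolation=2)
cv2.imwrite("pics/c6.png",np.clip(np.hstack([a,b])*1.6,0,255).astype(np.uint8))
E
```

```text
time: 7.17
eef_pos: [0.4894, 0.2016, 0.054]
tcp_rot: [0.052, 0.999, -0.0, -0.003]
contact_force: [-7.7, 0.3, 6.7]
opening: 0.414
time: 7.58
eef_pos: [0.5095, 0.1996, 0.0571]
tcp_rot: [0.052, 0.999, -0.0, -0.003]
contact_force: [-7.1, 1.6, 4.5]
opening: 0.413
```

View pics/c6.png

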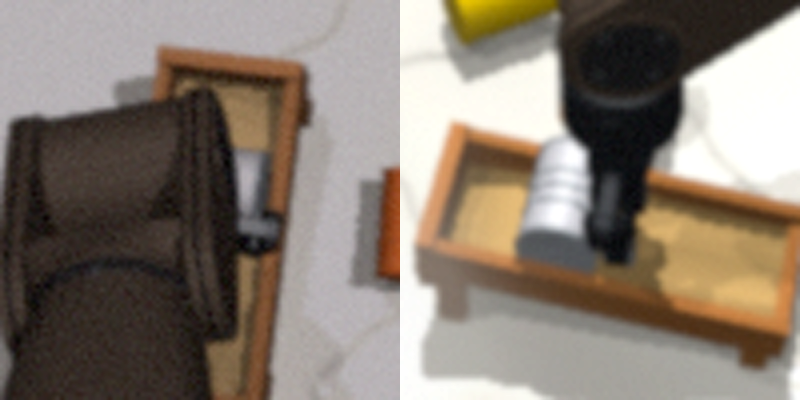

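The tin is about two-thirds of the way up, still square, with its centre at about (558,205) in the side half. I'll continue in smaller steps and watch for the force to drop at the edge.

```bash
python3 -m jog '{"travel":[[4,-0.4,0.6],[4,-0.4,0.6],[4,-0.4,0.6],[4,-0.4,0.6],[4,-0.4,0.6]],"dr":[[0,0,0],[0,0,0],[0,0,0],[0,0,0],[0,0,0]],"jaw":[150,150,150,150,150]}'
python3 -m jog '{"travel":[[3,-0.3,0.5],[3,-0.3,0.5]],"dr":[[0,0,0],[0,0,0]],"jaw":[150,150]}'
python3 -m jog '{"travel":[[3,-0.3,0.5],[2,-0.2,0.3]],"dr":[[0,0,0],[0,0,0]],"jaw":[150,150]}'
python3 - <<'E'
from h import *
t=read_camera("top")[:,:,::-1];s=read_camera("side")[:,:,::-1]
a=cv2.resize(t[200:300,190:290],None,fx=4,fy=4,interpolation=2);b=cv2.resize(s[235:335,265:365],None,fx=4,fy=4,interpolation=2)
cv2.imwrite("pics/c7.png",np.clip(np.hstack([a,b])*1.6,0,255).astype(np.uint8))
E
```

```text
time: 8.1
eef_pos: [0.5296, 0.1976, 0.06]
tcp_rot: [0.052, 0.999, -0.0, -0.002]
contact_force: [-7.3, 0.7, 4.8]
opening: 0.408
time: 8.27
eef_pos: [0.5356, 0.197, 0.0611]
tcp_rot: [0.052, 0.999, -0.0, -0.002]
contact_force: [-6.7, 0.7, 5.9]
opening: 0.41
time: 8.43
eef_pos: [0.5427, 0.1963, 0.062]
tcp_rot: [0.052, 0.999, 0.0, 0.001]
contact_force: [-0.1, -0.7, -0.3]
opening: 0.411
```

View pics/c7.png

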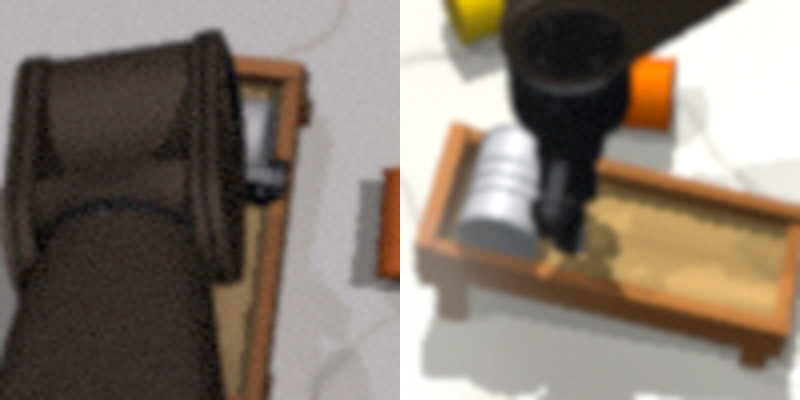

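The force dropped to zero, and the tin sits in the hollow at about (500,190) in the side half. I'll back off and rise.

```bash
python3 -m jog '{"travel":[[-6,0.6,0],[-10,1,0],[-10,1,0],[-4,0,20],[0,0,30]],"dr":[[0,0,0],[0,0,0],[0,0,0],[0,0,0],[0,0,0]],"jaw":[150,150,150,150,150]}'
python3 -m jog '{"travel":[[0,0,35],[0,0,35],[-15,25,20],[-15,30,0],[-15,30,0]],"dr":[[0,0,0],[0,0,0],[0,0,0],[0,0,0],[0,0,0]],"jaw":[150,150,150,150,150]}'
python3 -m jog '{"travel":[[-10,35,0],[-10,35,0],[-10,35,0],[0,30,0],[0,0,0]],"dr":[[0,0,0],[0,0,0],[0,0,0],[0,0,0],[0,0,0]],"jaw":[150,150,150,150,150]}'
python3 -m jog '{"travel":[[0,0,0],[0,0,0],[0,0,0],[0,0,0],[0,0,0]],"dr":[[0,0,0],[0,0,0],[0,0,0],[0,0,0],[0,0,0]],"jaw":[150,150,150,150,150]}'
python3 - <<'E'
from h import *
t=read_camera("top")[:,:,::-1];s=read_camera("side")[:,:,::-1]
o=cv2.imread("pics/top0.png"); d=cv2.absdiff(t,o).max(2)
a=t[110:350,90:510]; b=cv2.resize(s[235:335,255:380],None,fx=3,fy=3,interpolation=2)
c=np.zeros((560,800,3),np.uint8);c[:240,:420]=a;c[250:550,:375]=b
c[250:,400:]=cv2.resize(t[195:310,210:275],(400,310*1),interpolation=2) if 0 else 0
e=cv2.resize(t[195:310,210:280],None,fx=2.6,fy=2.6,interpolation=2);c[250:250+e.shape[0],400:400+e.shape[1]]=e
m=cv2.resize(s[80:255,210:440],None,fx=1.6,fy=1.3);c[:m.shape[0],425:425+m.shape[1]]=m[:, :375]
cv2.imwrite("pics/c8.png",np.clip(c*1.6,0,255).astype(np.uint8))
E
```

```text
time: 8.95
eef_pos: [0.5067, 0.1985, 0.108]
tcp_rot: [0.052, 0.999, -0.001, -0.005]
contact_force: [-0.5, 0.3, 0.2]
opening: 0.412
time: 9.37
eef_pos: [0.4667, 0.2848, 0.2044]
tcp_rot: [0.053, 0.999, 0.001, 0.002]
contact_force: [-0.3, -0.5, -0.4]
opening: 0.414
time: 9.78
eef_pos: [0.4347, 0.423, 0.2016]
tcp_rot: [0.05, 0.999, 0.001, -0.0]
contact_force: [-0.8, -1.5, -0.0]
opening: 0.411
time: 10.2
eef_pos: [0.4373, 0.4179, 0.202]
tcp_rot: [0.053, 0.999, -0.0, -0.0]
contact_force: [1.4, 0.1, 0.4]
opening: 0.411
```

View pics/c8.png

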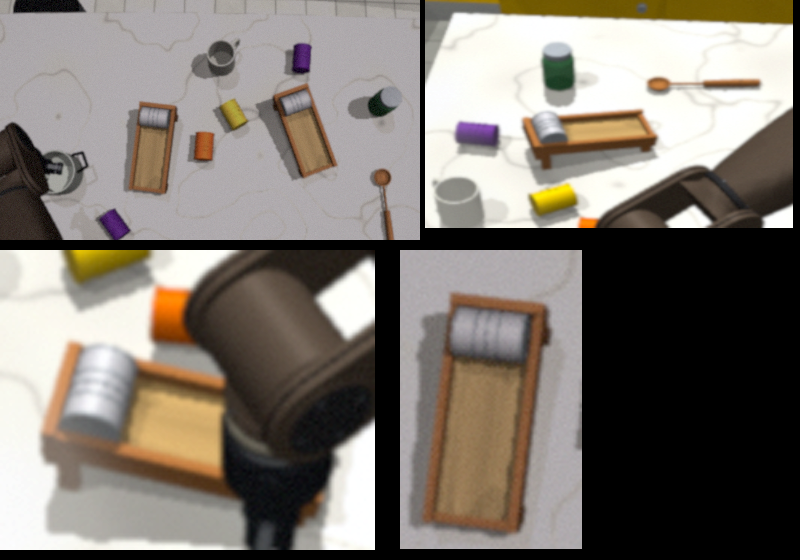

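The tin lies square against the stop (top view about (245,228)), just like the one in the other rack, with everything else in place. The gripper hangs clear, 0.20 m up.

```bash
python3 -c "
from h import *
p=onz('top',(244.3,227.4),.085);d=p[:2]-[.5162,.1975];print('tin rack x',d@[.9945,-.1045],'y',d@[.1045,.9945]);print(sign_off())"
```

```text
tin rack x 0.07990827368436668 y 0.0027127286453295825
the job is handed in; nothing more can be done
None
```

I pushed the low tin up its gutter with two slightly spread fingertips. It dropped over the step into the hollow against the stop. I then backed the gripper off and handed the job in at about 10 s.

- **Tin position:** in the last pictures, about 1.2 s after I let go, it lies square against the stop like the tin in the other rack. My rough estimate puts its centre at rack x ≈ 80 mm, against a nominal 72–76. That is within what I expect from my hand-read pixels, but it is not an exact agreement.
- **Gripper and force:** contact force read zero once the tin dropped in. The gripper ended hanging clear at z = 0.20 m.
- **Other things:** in the last pictures the other tin, mug, jar and spoon stand as before. The pot is partly hidden by the arm, but the arm never went near it at low height. I only compared these by eye.
- **Disagreement:** pushing took about 7–9 N, not the stated 1 N or so, with a strong upward rub on the fingers. Pushing lower on the tin did not change this. It may therefore have partly slid rather than rolled up the gutter. The plain tin gives no way to see its rotation. I saw no sign of it lifting off the floor, and the rub pressed it down.

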